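# Clear the incubator lid and hold it at its balance point

### The arm

A 6-joint arm with a two-finger parallel gripper is mounted at the origin on a cart in front of the work surface, level with it; the furniture and walls round the work are solid. World frame = base frame: x ahead of the robot, y to its left, z up, the work surface at z = 0. Lengths are in m, angles in rad, forces in N, time in s.
With the tool pointing down it reaches from about 0.25 to 0.775 m from the base axis. Payload 4 kg.
Tool frame: the origin (TCP) lies midway between the tips of the shut fingers; the grasp point (between the pads) lies 19 mm behind it (env.hold_point_z is the distance from the TCP to the grasp point, in m); z points along the fingers, y is the line along which they close (so a half turn about z gives the same grasp; the last joint's range is limited). The gripper opens to 85 mm and grips with 20 to 120 N. Pads are 22 mm wide; open, the fingers measure 114 mm over their backs; the gripper's body (76 mm by 85 mm) begins 54 mm behind the grasp point. The pads swing forward as they close: fully open they stand 13 mm farther back than shut.
Start: joints at [1.135, 0.087, 1.371, -0, 1.684, -0.103], TCP at [0.18, 0.52, 0.231] pointing down, gripper open.
Joint ranges: [-3.1, 3.1], [-0.76, 2.03], [0.27, 2.55], [-1.08, 4.22], [0.17, 2.65], [-2.57, 2.57]. Speed limits (rad/s): [2.79, 2.79, 3.14, 3.14, 3.14, 3.14].

### API

Orientations are given as a unit quaternion [x, y, z, w].
In Python, from cell import env gives the robot as it stands.
- The arm moves only by the tool jog_arm, never from a script. Its argument "rows" is text: rows parted by semicolons, each of 7 numbers parted by spaces: the turn, a rotation vector about the tool's x, y, z in rad, then the shift along the tool's x, y, z in m, then the closure, from -1 (fully open) to 1 (shut). A call has exactly 10 rows; each row is the pose to reach, as a shift and turn from the pose commanded when the call began, along the tool's axes at that moment; what a row does not reach only later rows make up. A row lasts 1/10 s, in which the tool goes at most 50 mm and 8.59 degrees, less where a joint would pass 70% of its speed; a pose out of reach is approached as far as the arm can. A call with a gripper value outside its range is refused whole. The fingers move at their own pace and stop on an object; "newtons" is the grip in N (left out, the last holds). Time passes only in rows, so rows that repeat a pose let the fingers close, or fill a call up. It gives the time, the measured TCP pose, the force, the opening and the grip force at its end, in the units of the state.
- env.get_state(): the state, without advancing time (a new reading comes with each control period).
- env.get_image(name): name is "scene" or "side" or "wrist"; returns a dict with "color" (384x512x3 uint8, red, green, blue), "fx", "fy", "cx", "cy" (pixels), "position" and "attitude" of the camera in the world. Camera axes: x right, y down, z forward; pixel columns grow to the right and rows downward; lengths in m; the calibration is good to about 2 mm. A picture is of the moment at which its call begins. There is no depth.
- env.close_job(): hands the job in; it is judged then, once.
The state is a dict: "time_s": time; "q": joint angles; "qd": joint speeds; "effort": joint torques, N m; "tool_pos": TCP position; "ee_rot": TCP orientation; "force": force on the tool from outside, world axes, zero at the start; "ft_torque": the same for the moment, N m; "width": opening from 0.0 (shut) to 1.0 (fully open); "grip_force": force on a finger pad.
Only numpy, scipy, OpenCV 4.12 (cv2) and the standard library are available. Lean on these libraries where they do the work, as an engineer would, in place of code of your own. Each camera call takes 0.05 s, during which the arm holds its last target. There are 200 camera calls.

### The job

The stay is off the lid of the dry-block incubator and I am about to fit the new one. Stand the small bottle that was left on the lid upright on the worktop close beside its twin bottle, without tipping either; then swing the lid up by its bar handle to its balance point, where it would fall neither shut nor back, and finish while still holding it there with the handle in the gripper. Never let the lid drop shut or fall back on its stop, and do not disturb the new stay or the twin bottle.

Things in the scene. Friction and masses are not known exactly. Their poses are not given: they have to be found in the camera images.
- incubator: dry-block incubator, fixed to the worktop: dark box 70 mm deep (its x), 100 wide (its y), 75 high, under a lid 80 x 110 mm, 13 thick. Origin: centre of its underside; x points from the front (handle) to the back (hinge), y along the hinge, z up. Shut, the lid's flat top (two small white knobs in its rear left corner) is 88 mm above the worktop, its front edge at x = -37 mm
- incubator_lid (a joint): lid angle: 0 shut (level), growing as its front swings up and back; back stop at 1.745 rad. The hinge turns freely (friction under 0.005 N m; lid with handle 0.17 kg), so the lid falls shut below its balance point and falls back beyond it. Balance point, centre of mass right above the hinge: 1.41 rad, a little short of upright
- lid_hinge (a point): middle of the hinge axis, fixed in the incubator at x = +40 mm, y = 0, z = +78 mm of its frame; the axes are those of the incubator
- handle_bar (a point): middle of the lid's round steel handle bar, 10 mm thick, 80 long, parallel to the hinge, on two thin arms 68 mm apart, 40 mm in front of the lid's edge. Lid shut: x = -77, y = 0, z = +100 mm in the incubator's frame (117 mm before, 22 above the hinge axis). Pinched from above, fingers closing across the bar, it turns in the grip as the lid swings. Its axes turn with the lid
- lid_handle: the handle as a whole (bar, arms and feet), one piece with the lid; its origin coincides with the incubator's when the lid is shut and swings with the lid: use handle_bar for the grasp
- lid_bottle: small white round bottle with a screw cap, standing on the shut lid: 30 mm diameter, 52 mm high, 40 to 85 g; origin at the centre of its underside, z along its axis
- twin_bottle: the twin of that bottle, same shape and size, standing on the worktop to the left of the incubator; origin at the centre of its underside, z along its axis
- new_stay: the new lid stay: a flat slotted steel bar, 112 mm long (its x), 14 mm wide, 4 mm thick with an 11 mm high knob at one end, lying on the worktop beside the right side of the incubator; origin at the centre of its underside
Mind the look-alikes: they are no part of the job. Leave any green look-alike of the incubator alone.

How it is judged:
On the way:
1. the bottle from the lid stands upright and let go on the worktop close beside its twin, while the lid is still shut (horizontal distance between lid_bottle and twin_bottle below 0.1 m and height (world z) of lid_bottle below 0.006 m and angle between lid_bottle's own z axis and vertical below 0.1 rad and contact force between the fingers and lid_bottle below 0.05 N and linear speed of lid_bottle below 0.02 m/s and value of joint incubator_lid below 0.1 rad), for 0.2 s.
At the end, for the whole second after the job is handed in: The program finishes while holding: the lid stands still within 0.06 rad of its balance point (1.41 rad) with the fingers gripping its handle (over 2 N), and the bottle from the lid stands upright on the worktop with its axis within 100 mm of its twin's (value of joint incubator_lid between 1.35 and 1.47 rad and velocity of joint incubator_lid between -0.1 and 0.1 rad/s and contact force between the fingers and lid_handle above 2 N and horizontal distance between lid_bottle and twin_bottle below 0.1 m and height (world z) of each of lid_bottle, twin_bottle below 0.006 m and angle between each of lid_bottle, twin_bottle's own z axis and vertical below 0.1 rad and linear speed of lid_bottle below 0.02 m/s); the arm keeps its last pose, push and grip.
It fails at once if the lid falls back on its stop (past 1.68 rad) (value of joint incubator_lid above 1.68 rad).
It fails at once if the lid drops shut (closes faster than 1.5 rad/s) (velocity of joint incubator_lid below -1.5 rad/s).
It fails at once if the bottle from the lid is tipped (over 0.6 rad) (angle between lid_bottle's own z axis and vertical above 0.6 rad).
It fails at once if the twin bottle is pushed more than 20 mm or tipped (distance of twin_bottle from where it was at the start of the episode above 0.02 m or angle between twin_bottle's own z axis and vertical above 0.5 rad).
It fails at once if the new stay is moved more than 20 mm (distance of new_stay from where it was at the start of the episode above 0.02 m).
It also fails if it takes over 51 s, if anything falls off the work surface, if the arm or the gripper's body presses on something with over 40 N, if the wrist force passes 120 N, or if a joint passes its speed limit or range.

## Working session

There is one attempt and no reset: what is moved stays moved. The work goes in short steps, Python scripts to look and compute and a tool call to move; the robot and the scene stay as the last step left them, time stands still between calls to the robot, and variables do not carry over. Pictures are saved under pics/ and viewed, at most 10 in all, crops included, and the job is handed in when it is done.

Besides the shell and the picture viewer there is one more tool, called after "Emit:" in YAML: its name, and indented under it one key for each argument. jog_arm: Moves the arm, as the interface text tells. Its arguments: {"type":"object","properties":{"rows":{"type":"string"},"newtons":{"type":"number"}},"required":["rows"]}

```bash
mkdir -p pics; ls; cat > h.py <<'E'
import numpy as np,cv2,json
from cell import env
from scipy.spatial.transform import Rotation as R
def shot(n,f):
    im=env.get_image(n); cv2.imwrite(f'pics/{f}.png',im['color'][:,:,::-1])
    np.save(f'pics/{f}.npy',im,allow_pickle=True); return im
def load(f): return np.load(f'pics/{f}.npy',allow_pickle=True).item()
def rot(im):
    a=np.array(im['attitude'],float)
    return R.from_quat(a).as_matrix() if a.size==4 else a.reshape(3,3)
def onz(im,u,v,z):
    d=rot(im)@[(u-im['cx'])/im['fx'],(v-im['cy'])/im['fy'],1]; p=np.array(im['position'])
    return p+d*(z-p[2])/d[2]
def proj(im,p):
    c=rot(im).T@(np.array(p)-im['position']); return [im['fx']*c[0]/c[2]+im['cx'],im['fy']*c[1]/c[2]+im['cy']]
E
python3 - <<'E'
from h import *
a=[shot(n,n+'0') for n in('scene','side','wrist')]
for i in a: print(i['position'],i['attitude'],i['fx'])
cv2.imwrite('pics/ab.png',cv2.resize(np.vstack([a[0]['color'],a[1]['color']])[:,:,::-1],None,fx=.78,fy=.78))
s=env.get_state();print(s,env.hold_point_z)
E
```

```text
pics
[-0.03931572 -0.33688611  0.57904417] [ 0.79247109 -0.40381142  0.20530677 -0.40838101] 422.41730459531027
[ 0.05295175 -0.5783892   0.42967788] [ 0.78797315 -0.24785763  0.17249913 -0.53657149] 441.3611923553857
[0.10061758 0.54771569 0.37324088] [0.80311872 0.57247684 0.09528884 0.13487266] 336.6782425929566
{'time_s': 0.15, 'q': array([ 1.13490575e+00,  8.78182734e-02,  1.37194448e+00, -1.46988262e-05,
        1.68358963e+00, -1.03077825e-01]), 'qd': array([-0.00030526, -0.00247717, -0.00195225, -0.00077563,  0.00042042,
       -0.00090876]), 'effort': array([ 1.63262393e-03, -3.52373350e+01, -3.13678658e+01, -1.37606880e-04,
        7.97244458e-03,  2.05752463e-05]), 'tool_pos': array([0.17951841, 0.51946566, 0.23037099]), 'ee_rot': array([ 1.65640190e-01,  9.86185861e-01, -8.50051252e-04, -2.27209730e-04]), 'force': array([ 0.3215233 ,  0.22349797, -0.55863545]), 'ft_torque': array([-0.01650662, -0.07039037, -0.0168465 ]), 'grip_force': 0.0, 'width': 0.9980094831348838} 0.0187
```

View pics/scene0.png

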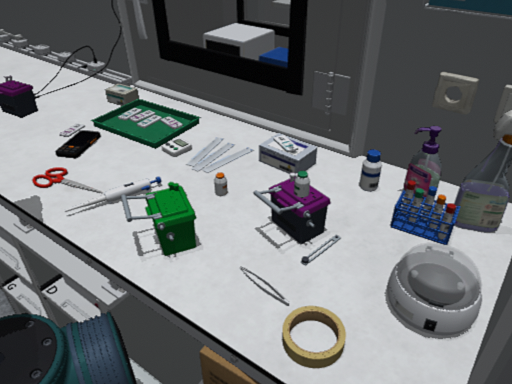

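View pics/side0.png

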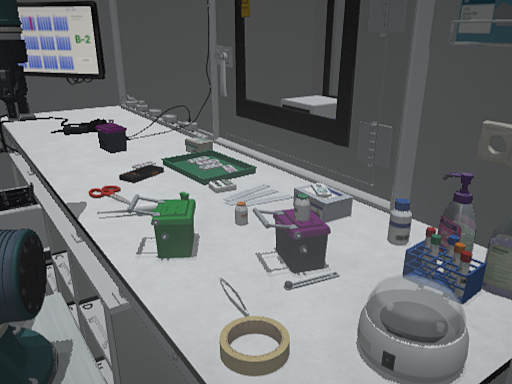

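Purple-lidded incubator with a white bottle (green cap) at scene (302,183). The twin (orange cap) is at (221,183) and the stay at (322,248). Look-alikes are the green box (172,215), the purple box far left (17,97), the blue-capped bottle (371,170) and the knob on the green lid (175,186). I choose the incubator at (300,208), next to the stay, and check it in an enlarged crop.

```bash
python3 - <<'E'
from h import *
for n,(x,y,w,h) in {'scene0':(200,150,150,120),'side0':(225,180,133,110)}.items():
    im=load(n)['color'][y:y+h,x:x+w,::-1]
    s=5 if n=='scene0' else 5
    cv2.imwrite(f'pics/{n}c.png',cv2.resize(im,None,fx=s,fy=s,interpolation=cv2.INTER_CUBIC))
E
```

```text
(no output)
```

View pics/scene0c.png

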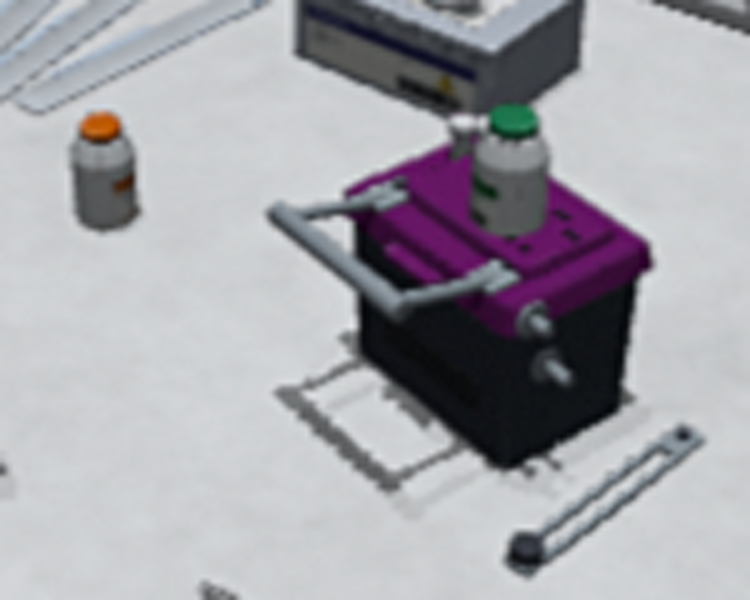

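View pics/side0c.png

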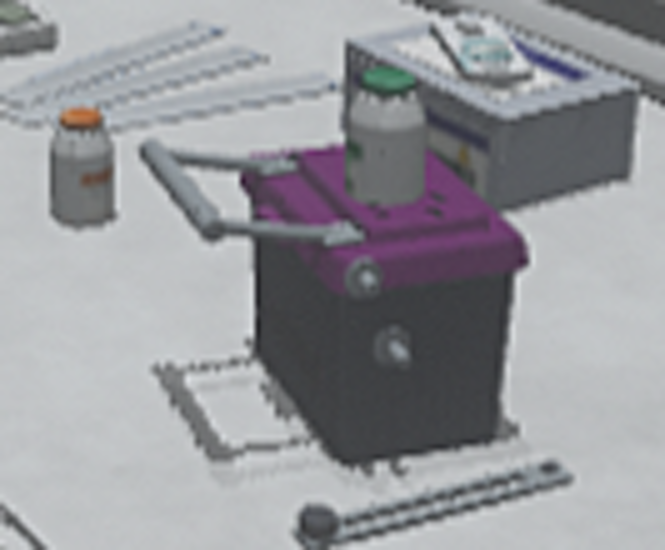

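The crop confirms the purple incubator: bar handle, knobs at the rear left, bottle on the lid, and the stay beside its right side. Scene crop pixels are cap (514,112), twin cap (101,122) and bar ends (280,212) and (398,303). In the side crop they are (390,78), (82,115), (152,150) and (212,228).

```bash
python3 - <<'E'
from h import *
A,B=load('scene0'),load('side0')
def u(o,p): return (p[0]+.5)/5-.5+o[0],(p[1]+.5)/5-.5+o[1]
P={'cap':((514,112),(390,78),.140),'twin':((101,122),(82,115),.052),'barL':((280,212),(152,150),.100),'barR':((398,303),(212,228),.100),
'boxFR':((508,468),(340,462),0),'boxFL':((362,352),(258,355),0),'boxBR':((620,402),(500,437),0),'stayK':((525,548),(318,525),.008),'stayE':((690,437),(555,470),.004)}
def ray(im,p):
    d=rot(im)@[(p[0]-im['cx'])/im['fx'],(p[1]-im['cy'])/im['fy'],1]; return np.array(im['position']),d/np.linalg.norm(d)
for k,(a,b,z) in P.items():
    a=u((200,150),a); b=u((225,180),b)
    pa,da=ray(A,a);pb,db=ray(B,b)
    M=sum(np.eye(3)-np.outer(d,d) for d in(da,db)); v=sum((np.eye(3)-np.outer(d,d))@p for p,d in((pa,da),(pb,db)))
    print(k,onz(A,*a,z)[:2].round(4),onz(B,*b,z)[:2].round(4),np.linalg.solve(M,v).round(4))
E
```

```text
cap [0.5636 0.0042] [0.559  0.0011] [0.5628 0.0044 0.1391]
twin [0.5661 0.2223] [0.5636 0.2205] [0.5654 0.2223 0.0516]
barL [0.5024 0.0717] [0.5012 0.0728] [0.4997 0.07   0.1017]
barR [0.481  0.0013] [0.4779 0.001 ] [4.782e-01 1.000e-04 1.011e-01]
boxFR [ 0.525  -0.0255] [ 0.5226 -0.0216] [ 0.5171 -0.0292  0.0065]
boxFL [0.5516 0.0651] [0.5487 0.0643] [5.497e-01 6.450e-02 5.000e-04]
boxBR [ 0.5878 -0.0421] [ 0.5852 -0.0421] [ 0.5853 -0.0428  0.001 ]
stayK [ 0.4823 -0.0588] [ 0.4803 -0.061 ] [ 0.4834 -0.0579  0.0058]
stayE [ 0.5808 -0.0782] [ 0.5804 -0.0767] [ 0.578  -0.0792  0.0063]
```

```bash
cat >> h.py <<'E'
def go(p,yaw):
    "shift/turn in tool axes to TCP p with tool pointing down and its y axis at world angle yaw"
    s=env.get_state(); r=R.from_quat(s['ee_rot']); c,n=np.cos(yaw),np.sin(yaw)
    t=R.from_matrix(np.array([[-n,c,0],[c,n,0],[0,0,-1]]).T if False else np.column_stack([[n,-c,0],[c,n,0],[0,0,-1]]))
    t2=t*R.from_euler('z',np.pi); 
    f=lambda q:(r.inv()*q).as_rotvec().round(4)
    print('t',s['time_s'],'tcp',s['tool_pos'].round(4),'shift',r.inv().apply(np.array(p)-s['tool_pos']).round(4),'turn',f(t),'or',f(t2))
E
python3 - <<'E'
from h import *
go([.53,.02,.28],-.291)
A=load('scene0')
for p in((259,161),(295,172),(286,146)): print(onz(A,*p,0).round(3))
E
```

```text
Traceback (most recent call last):
  File "h.py", line 19, in go
    t=R.from_matrix(np.array([[-n,c,0],[c,n,0],[0,0,-1]]).T if False else np.column_stack([[n,-c,0],[c,n,0],[0,0,-1]]))
  File "scipy/spatial/transform/_rotation.pyx", line 1143, in scipy.spatial.transform._rotation.Rotation.from_matrix
ValueError: Non-positive determinant (left-handed or null coordinate frame) in rotation matrix 0: [[-0.28691033  0.95795744  0.        ]
 [-0.95795744 -0.28691033  0.        ]
 [ 0.          0.         -1.        ]].
```

```bash
sed -i 's/^    t=R.from_matrix.*/    t=R.from_matrix(np.column_stack([[-n,c,0],[c,n,0],[0,0,-1]]))/' h.py
python3 - <<'E'
from h import *
go([.53,.02,.28],-.291)
A=load('scene0')
for p in((259,161),(295,172),(286,146)): print(onz(A,*p,0).round(3))
E
```

```text
t 0.15 tcp [0.1795 0.5195 0.2304] shift [-0.4944 -0.3576 -0.0491] turn [-1.500e-03  1.200e-03  1.529e+00] or [-1.2000e-03 -1.5000e-03 -1.6126e+00]
[0.735 0.235 0.   ]
[0.745 0.128 0.   ]
[0.845 0.221 0.   ]
```

Emit:
jog_arm:
  rows: "0 0 0.15 -0.04 -0.03 -0.04 -1;0 0 0.3 -0.08 -0.06 -0.05 -1;0 0 0.45 -0.12 -0.09 -0.05 -1;0 0 0.6 -0.16 -0.115 -0.05 -1;0 0 0.75 -0.2 -0.145 -0.05 -1;0 0 0.9 -0.24 -0.175 -0.05 -1;0 0 1.05 -0.28 -0.2 -0.05 -1;0 0 1.2 -0.32 -0.23 -0.05 -1;0 0 1.35 -0.36 -0.26 -0.05 -1;0 0 1.5 -0.4 -0.29 -0.05 -1"
  newtons: 25

```text
time_s: 1.15
tool_pos: [0.4594, 0.1194, 0.2811]
ee_rot: [0.795, 0.606, 0.0, -0.0]
force: [1.0, 0.6, 0.7]
width: 0.998
grip_force: 0.0
```

```bash
python3 - <<'E'
from h import *
go([.53,.02,.28],-.291)
E
```

```text
t 1.15 tcp [0.4594 0.1194 0.2811] shift [-0.0771  0.0944  0.0011] turn [-0.0001 -0.0003  0.0227] or [ 4.0000e-04 -2.0000e-04 -3.1189e+00]
```

Emit:
jog_arm:
  rows: "0 0 0.023 -0.02 0.03 0 -0.4;0 0 0.023 -0.04 0.06 0 -0.4;0 0 0.023 -0.06 0.08 0 -0.4;0 0 0.023 -0.077 0.094 0 -0.4;0 0 0.023 -0.077 0.094 0 -0.4;0 0 0.023 -0.077 0.094 0 -0.4;0 0 0.023 -0.077 0.094 0 -0.4;0 0 0.023 -0.077 0.094 0 -0.4;0 0 0.023 -0.077 0.094 0 -0.4;0 0 0.023 -0.077 0.094 0 -0.4"

```text
time_s: 2.15
tool_pos: [0.5294, 0.0232, 0.2815]
ee_rot: [0.8, 0.6, 0.0, 0.0]
force: [-0.3, -0.3, 0.4]
width: 0.706
grip_force: 0.0
```

```bash
python3 - <<'E'
from h import *
im=shot('wrist','w1'); print(im['position'],env.get_state()['width'],env.get_state()['tool_pos'])
cv2.imwrite('pics/w1b.png',cv2.resize(im['color'][:,:,::-1],(768,576)))
E
```

```text
[0.55331728 0.10440424 0.42454653] 0.7028695183807635 [0.52948354 0.02307319 0.28148655]
```

View pics/w1b.png

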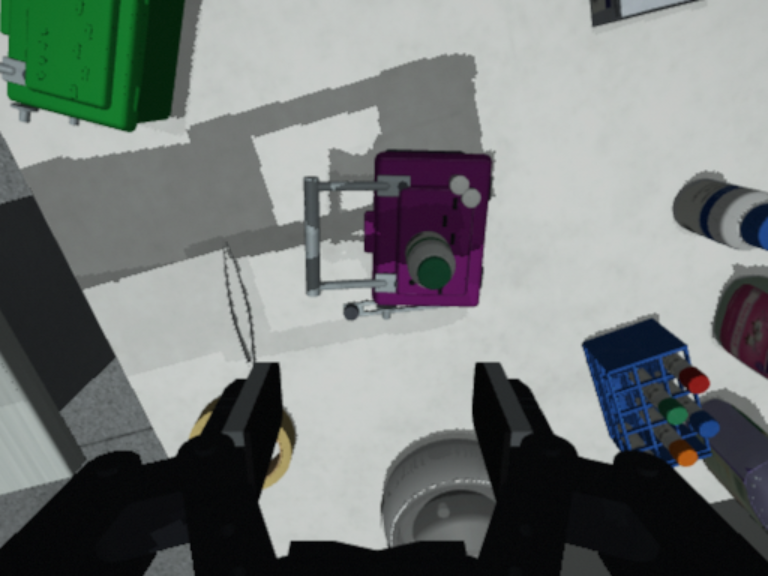

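Wrist view in the enlarged picture: bar from (311,180) to (313,292), cap centre at (434,272), lid rear corners at (492,155) and (478,304), knobs near (465,190). The stay is at (352,311).

```bash
python3 - <<'E'
from h import *
im=load('w1')
for n,p,z in(('cap',(434,272),.14),('barL',(311,180),.1),('barR',(313,292),.1),('FL',(377,152),.088),('FR',(375,303),.082),('RL',(492,155),.085),('RR',(478,304),.085),('knob',(459,185),.1),('knob2',(472,198),.1),('stay',(352,311),.011)):
    print(n,onz(im,(p[0]+.5)/1.5-.5,(p[1]+.5)/1.5-.5,z)[:2].round(4))
go([.562,.004,.15],-.291)
E
```

```text
cap [0.5595 0.0035]
barL [0.5002 0.0713]
barR [ 0.477  -0.0015]
FL [0.5451 0.0752]
FR [ 0.5135 -0.0282]
RL [0.6171 0.0519]
RR [ 0.5853 -0.0487]
knob [0.5901 0.0418]
knob2 [0.5962 0.0313]
stay [ 0.4835 -0.0573]
t 2.2 tcp [0.5295 0.0231 0.2815] shift [-0.0092  0.0365  0.1315] turn [ 0.0003 -0.0002  0.0069] or [ 3.0000e-04  5.0000e-04 -3.1347e+00]
```

Emit:
jog_arm:
  rows: "0 0 0 -0.009 0.02 0 -0.4;0 0 0 -0.009 0.0355 0.01 -0.4;0 0 0 -0.009 0.0355 0.04 -0.4;0 0 0 -0.009 0.0355 0.07 -0.4;0 0 0 -0.009 0.0355 0.1 -0.4;0 0 0 -0.009 0.0355 0.125 -0.4;0 0 0 -0.009 0.0355 0.145 -0.4;0 0 0 -0.009 0.0355 0.165 -0.4;0 0 0 -0.009 0.0355 0.18 -0.4;0 0 0 -0.009 0.0355 0.186 -0.4"

```text
time_s: 3.2
tool_pos: [0.5601, 0.0042, 0.0933]
ee_rot: [0.8, 0.6, -0.001, -0.001]
force: [0.5, 0.2, -0.5]
width: 0.7
grip_force: 0.0
```

Emit:
jog_arm:
  rows: "0 0 0 0 0 0 -0.2;0 0 0 0 0 0 -0.1;0 0 0 0 0 0 0;0 0 0 0 0 0 0.1;0 0 0 0 0 0 0.2;0 0 0 0 0 0 0.3;0 0 0 0 0 0 0.4;0 0 0 0 0 0 0.6;0 0 0 0 0 0 1;0 0 0 0 0 0 1"
  newtons: 25

```text
time_s: 4.2
tool_pos: [0.5613, 0.004, 0.0959]
ee_rot: [0.8, 0.6, 0.0, 0.0]
force: [-0.9, 0.7, 4.7]
width: 0.346
grip_force: 24.8
```

```bash
python3 - <<'E'
from h import *
go([.550,.150,.008],-.291)
E
```

```text
t 4.2 tcp [0.5613 0.004  0.0959] shift [ 0.1369 -0.0519  0.0879] turn [ 0.0005 -0.0002  0.006 ] or [ 4.0000e-04  8.0000e-04 -3.1356e+00]
```

Emit:
jog_arm:
  rows: "0 0 0 0 0 -0.01 1;0 0 0 0 0 -0.025 1;0 0 0 0 0 -0.045 1;0 0 0 0.02 -0.008 -0.05 1;0 0 0 0.05 -0.018 -0.05 1;0 0 0 0.08 -0.03 -0.05 1;0 0 0 0.11 -0.042 -0.05 1;0 0 0 0.13 -0.05 -0.05 1;0 0 0 0.137 -0.052 -0.05 1;0 0 0 0.137 -0.052 -0.05 1"

```text
time_s: 5.2
tool_pos: [0.5501, 0.1506, 0.1459]
ee_rot: [0.8, 0.6, 0.0, 0.0]
force: [0.3, -0.6, -0.6]
width: 0.343
grip_force: 24.8
```

Emit:
jog_arm:
  rows: "0 0 0 0 0 0.02 1;0 0 0 0 0 0.04 1;0 0 0 0 0 0.06 1;0 0 0 0 0 0.08 1;0 0 0 0 0 0.1 1;0 0 0 0 0 0.115 1;0 0 0 0 0 0.125 1;0 0 0 0 0 0.13 1;0 0 0 0 0 0.132 1;0 0 0 0 0 0.134 1"

```text
time_s: 6.2
tool_pos: [0.5505, 0.1501, 0.0121]
ee_rot: [0.8, 0.6, 0.001, 0.0]
force: [0.2, 0.0, -1.9]
width: 0.347
grip_force: 24.8
```

```bash
python3 - <<'E'
from h import *
go([.550,.150,.008],-.291);print(env.get_state()['force'])
im=shot('side','s2')
cv2.imwrite('pics/s2c.png',cv2.resize(im['color'][150:280,195:365,::-1],None,fx=4,fy=4,interpolation=cv2.INTER_CUBIC))
E
```

```text
t 6.2 tcp [0.5505 0.1501 0.0121] shift [-0.0003 -0.0005  0.0041] turn [ 0.0016 -0.0008  0.006 ] or [ 1.3000e-03  2.5000e-03 -3.1356e+00]
[ 0.16616964  0.04750406 -1.92819773]
```

View pics/s2c.png

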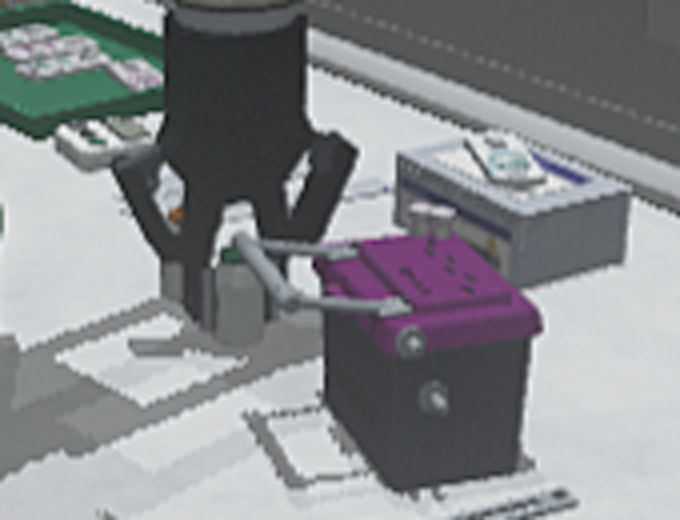

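The side view shows the bottle held upright just above the worktop beside the twin. I lower it the rest of the way.

Emit:
jog_arm:
  rows: "0 0 0 0 0 0.001 1;0 0 0 0 0 0.0015 1;0 0 0 0 0 0.002 1;0 0 0 0 0 0.0025 1;0 0 0 0 0 0.003 1;0 0 0 0 0 0.0035 1;0 0 0 0 0 0.004 1;0 0 0 0 0 0.004 1;0 0 0 0 0 0.004 1;0 0 0 0 0 0.004 1"

```text
time_s: 7.25
tool_pos: [0.5498, 0.1501, 0.0077]
ee_rot: [0.8, 0.6, 0.0, 0.0]
force: [-0.6, -0.6, 3.3]
width: 0.342
grip_force: 25.0
```

Emit:
jog_arm:
  rows: "0 0 0 0 0 0 0.25;0 0 0 0 0 0 0.15;0 0 0 0 0 0 0.05;0 0 0 0 0 0 -0.1;0 0 0 0 0 0 -0.2;0 0 0 0 0 0 -0.35;0 0 0 0 0 0 -0.4;0 0 0 0 0 0 -0.4;0 0 0 0 0 0 -0.4;0 0 0 0 0 0 -0.4"

```text
time_s: 8.25
tool_pos: [0.5498, 0.1501, 0.0073]
ee_rot: [0.8, 0.6, 0.0, -0.0]
force: [-0.6, 0.5, -0.2]
width: 0.699
grip_force: 0.0
```

Emit:
jog_arm:
  rows: "0 0 0 0 0 -0.01 -0.4;0 0 0 0 0 -0.025 -0.4;0 0 0 0 0 -0.045 -0.4;0 0 0 0 0 -0.07 -0.4;0 0 0 0 0 -0.1 -0.4;0 0 0 0 0 -0.13 -0.4;0 0 0 0 0 -0.16 -0.4;0 0 0 0 0 -0.19 -0.4;0 0 0 0 0 -0.2 -0.4;0 0 0 0 0 -0.2 -0.4"

```text
time_s: 9.25
tool_pos: [0.5509, 0.1503, 0.2106]
ee_rot: [0.8, 0.6, 0.003, 0.001]
force: [0.6, 0.7, -0.8]
width: 0.696
grip_force: 0.0
```

```bash
python3 - <<'E'
from h import *
go([.489,.0355,.15],-.298)
im=shot('wrist','w3');b=shot('side','s3')
cv2.imwrite('pics/w3b.png',np.hstack([cv2.resize(im['color'],(480,360)),cv2.resize(b['color'][150:270,200:300],(300,360))])[:,:,::-1])
E
```

```text
t 9.25 tcp [0.5509 0.1503 0.2106] shift [-0.1277 -0.0275  0.0601] turn [ 0.0054 -0.0027  0.013 ] or [ 0.0043  0.0084 -3.1285]
```

View pics/w3b.png

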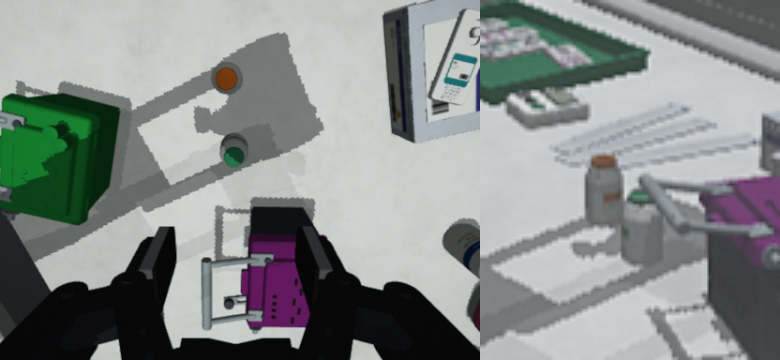

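Both bottles stand upright: twin cap at (226,78), placed bottle's cap at (232,155) in the wrist half. Next is the handle.

Emit:
jog_arm:
  rows: "0 0 0.007 -0.03 -0.007 0 0.2;0 0 0.013 -0.06 -0.014 0 0.2;0 0 0.013 -0.09 -0.02 0 0.2;0 0 0.013 -0.115 -0.026 0 0.2;0 0 0.013 -0.128 -0.0275 0 0.2;0 0 0.013 -0.128 -0.0275 0.01 0.2;0 0 0.013 -0.128 -0.0275 0.03 0.2;0 0 0.013 -0.128 -0.0275 0.05 0.2;0 0 0.013 -0.128 -0.0275 0.06 0.2;0 0 0.013 -0.128 -0.0275 0.06 0.2"

```text
time_s: 10.35
tool_pos: [0.4861, 0.0358, 0.1443]
ee_rot: [0.804, 0.595, -0.002, -0.002]
force: [-1.3, 0.2, 0.1]
width: 0.4
grip_force: 0.0
```

```bash
python3 - <<'E'
from h import *
go([.489,.0355,.081],-.298)
im=shot('wrist','w4');b=shot('side','s4')
cv2.imwrite('pics/w4b.png',np.hstack([cv2.resize(im['color'],(480,360)),cv2.resize(b['color'][150:270,220:320],(300,360))])[:,:,::-1])
E
```

```text
t 10.35 tcp [0.4861 0.0358 0.1443] shift [0.0006 0.0032 0.0633] turn [-0.0055  0.0009  0.0009] or [-1.5000e-03 -8.6000e-03 -3.1407e+00]
```

View pics/w4b.png

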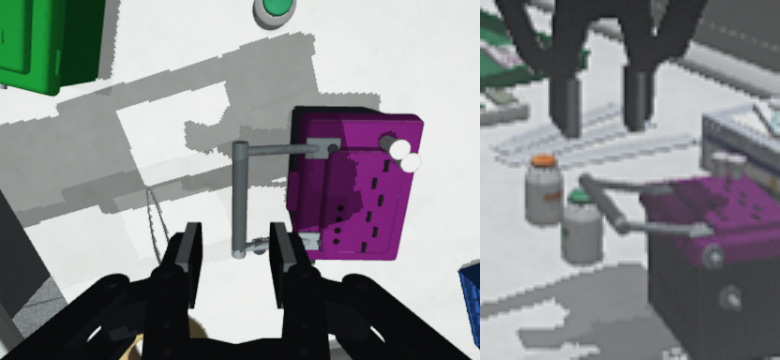

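```bash
python3 - <<'E'
from h import *
im=load('w4'); k=512/480
a,b=[onz(im,(x+.5)*k-.5,(y+.5)*k-.5,.1)[:2] for x,y in((241,145),(239,256))]
print(a,b,(a+b)/2,np.arctan2(-(a-b)[0],(a-b)[1]),np.linalg.norm(a-b))
go([.489,.0355,.081],-.298)
E
```

```text
[0.50054263 0.07101932] [ 0.47664317 -0.00398166] [0.4885929  0.03351883] -0.3084827238136694 0.0787167778167721
t 10.45 tcp [0.4877 0.0355 0.1472] shift [0.0004 0.0013 0.0662] turn [-0.0004 -0.0002  0.0007] or [ 4.0000e-04 -6.0000e-04 -3.1409e+00]
```

Emit:
jog_arm:
  rows: "0 0 0 0 0.001 0.01 0.2;0 0 0 0 0.001 0.02 0.2;0 0 0 0 0.001 0.03 0.2;0 0 0 0 0.001 0.04 0.2;0 0 0 0 0.001 0.05 0.2;0 0 0 0 0.001 0.06 0.2;0 0 0 0 0.001 0.066 0.2;0 0 0 0 0.001 0.069 0.2;0 0 0 0 0.001 0.069 0.2;0 0 0 0 0.001 0.069 0.2"

```text
time_s: 11.45
tool_pos: [0.4887, 0.0347, 0.0787]
ee_rot: [0.804, 0.594, 0.0, 0.0]
force: [-0.4, -0.0, -0.8]
width: 0.398
grip_force: 0.0
```

Emit:
jog_arm:
  rows: "0 0 0 0 0 0 0.3;0 0 0 0 0 0 0.4;0 0 0 0 0 0 0.5;0 0 0 0 0 0 0.6;0 0 0 0 0 0 0.65;0 0 0 0 0 0 0.7;0 0 0 0 0 0 0.75;0 0 0 0 0 0 0.8;0 0 0 0 0 0 1;0 0 0 0 0 0 1"
  newtons: 25

```text
time_s: 12.45
tool_pos: [0.4881, 0.0347, 0.0783]
ee_rot: [0.804, 0.594, -0.0, -0.0]
force: [-1.5, 0.2, 1.6]
width: 0.106
grip_force: 24.3
```

```bash
python3 - <<'E'
from h import *
s=env.get_state();print(s['tool_pos'],s['force'],s['width'],s['grip_force'])
r=R.from_quat(s['ee_rot']).as_matrix();print(r.round(4))
E
```

```text
[0.4881396  0.0347402  0.07834165] [-1.51476736  0.1797417   1.57617889] 0.10641619671462661 24.326878488063812
[[ 2.937e-01  9.559e-01 -5.000e-04]
 [ 9.559e-01 -2.937e-01  2.000e-04]
 [ 1.000e-04 -6.000e-04 -1.000e+00]]
```

```bash
python3 - <<'E'
import numpy as np
f=lambda t:np.array([.117-np.hypot(.117,.022)*np.cos(np.arctan2(.022,.117)+t),.022-np.hypot(.117,.022)*np.sin(np.arctan2(.022,.117)+t)])
for a,b in((0,.35),(.35,.7),(.7,1.05),(1.05,1.41)):
    print(';'.join('0 0 0 0 %.4f %.4f 1'%tuple(f(t)-f(a)) for t in np.linspace(a,b,11)[1:]))
E
```

```text
0 0 0 0 0.0008 -0.0041 1;0 0 0 0 0.0018 -0.0081 1;0 0 0 0 0.0030 -0.0121 1;0 0 0 0 0.0042 -0.0161 1;0 0 0 0 0.0056 -0.0200 1;0 0 0 0 0.0072 -0.0239 1;0 0 0 0 0.0088 -0.0277 1;0 0 0 0 0.0106 -0.0315 1;0 0 0 0 0.0126 -0.0352 1;0 0 0 0 0.0146 -0.0388 1
0 0 0 0 0.0022 -0.0035 1;0 0 0 0 0.0045 -0.0070 1;0 0 0 0 0.0069 -0.0104 1;0 0 0 0 0.0095 -0.0137 1;0 0 0 0 0.0121 -0.0169 1;0 0 0 0 0.0149 -0.0200 1;0 0 0 0 0.0178 -0.0230 1;0 0 0 0 0.0208 -0.0259 1;0 0 0 0 0.0239 -0.0287 1;0 0 0 0 0.0270 -0.0314 1
0 0 0 0 0.0033 -0.0026 1;0 0 0 0 0.0066 -0.0050 1;0 0 0 0 0.0101 -0.0074 1;0 0 0 0 0.0136 -0.0096 1;0 0 0 0 0.0172 -0.0117 1;0 0 0 0 0.0209 -0.0137 1;0 0 0 0 0.0246 -0.0155 1;0 0 0 0 0.0284 -0.0172 1;0 0 0 0 0.0323 -0.0188 1;0 0 0 0 0.0362 -0.0202 1
0 0 0 0 0.0041 -0.0013 1;0 0 0 0 0.0082 -0.0025 1;0 0 0 0 0.0123 -0.0036 1;0 0 0 0 0.0165 -0.0045 1;0 0 0 0 0.0208 -0.0052 1;0 0 0 0 0.0250 -0.0058 1;0 0 0 0 0.0293 -0.0062 1;0 0 0 0 0.0335 -0.0065 1;0 0 0 0 0.0378 -0.0066 1;0 0 0 0 0.0421 -0.0066 1
```

Emit:
jog_arm:
  rows: "0 0 0 0 0.001 -0.004 1;0 0 0 0 0.002 -0.008 1;0 0 0 0 0.003 -0.012 1;0 0 0 0 0.004 -0.016 1;0 0 0 0 0.0055 -0.02 1;0 0 0 0 0.007 -0.024 1;0 0 0 0 0.009 -0.0275 1;0 0 0 0 0.0105 -0.0315 1;0 0 0 0 0.0125 -0.035 1;0 0 0 0 0.0145 -0.039 1"
  newtons: 35

```text
time_s: 13.45
tool_pos: [0.5015, 0.0305, 0.1176]
ee_rot: [0.804, 0.594, -0.001, -0.001]
force: [-4.8, 0.2, -0.5]
width: 0.099
grip_force: 34.0
```

Emit:
jog_arm:
  rows: "0 0 0 0 0.002 -0.0035 1;0 0 0 0 0.0045 -0.007 1;0 0 0 0 0.007 -0.0105 1;0 0 0 0 0.0095 -0.0135 1;0 0 0 0 0.012 -0.017 1;0 0 0 0 0.015 -0.02 1;0 0 0 0 0.018 -0.023 1;0 0 0 0 0.021 -0.026 1;0 0 0 0 0.024 -0.0285 1;0 0 0 0 0.027 -0.0315 1"

```text
time_s: 14.45
tool_pos: [0.5272, 0.0224, 0.1507]
ee_rot: [0.804, 0.594, -0.001, -0.0]
force: [-7.9, 0.2, 4.5]
width: 0.104
grip_force: 34.0
```

Emit:
jog_arm:
  rows: "0 0 0 0 0.0035 -0.0025 1;0 0 0 0 0.0065 -0.005 1;0 0 0 0 0.01 -0.0075 1;0 0 0 0 0.0135 -0.0095 1;0 0 0 0 0.017 -0.0115 1;0 0 0 0 0.021 -0.0135 1;0 0 0 0 0.0245 -0.0155 1;0 0 0 0 0.0285 -0.017 1;0 0 0 0 0.0325 -0.019 1;0 0 0 0 0.036 -0.02 1"

```text
time_s: 15.45
tool_pos: [0.5634, 0.0111, 0.1724]
ee_rot: [0.804, 0.594, 0.001, 0.002]
force: [-6.1, -1.3, 8.3]
width: 0.102
grip_force: 35.0
```

```bash
python3 - <<'E'
from h import *
s=env.get_state();print(s['tool_pos'],s['force'],s['width'],s['grip_force'])
d=s['tool_pos']-np.array([.4885,.0346,.0783]);x=d@[.956,-.294,0];print(x,d[2],'off',d@[.294,.956,0],'ang',np.arctan2(.022+d[2],.117-x)-np.arctan2(.022,.117),np.hypot(.022+d[2],.117-x))
E
```

```text
[0.56343347 0.01107336 0.17241198] [-6.09934478 -1.28711752  8.25428274] 0.10167634151231479 35.04734516143799
0.07855322800177465 0.09411198226471172 off -0.00046102429427028174 ang 1.0651769137627525 0.1223116785205904
```

Emit:
jog_arm:
  rows: "0 0 0 0 0.004 -0.002 1;0 0 0 0 0.008 -0.004 1;0 0 0 0 0.0125 -0.0055 1;0 0 0 0 0.0165 -0.0065 1;0 0 0 0 0.021 -0.007 1;0 0 0 0 0.025 -0.008 1;0 0 0 0 0.0295 -0.008 1;0 0 0 0 0.0335 -0.0085 1;0 0 0 0 0.038 -0.0085 1;0 0 0 0 0.042 -0.0085 1"

```text
time_s: 16.45
tool_pos: [0.6034, -0.0015, 0.1777]
ee_rot: [0.804, 0.594, -0.0, 0.001]
force: [-4.0, -3.3, 5.8]
width: 0.106
grip_force: 36.1
```

```bash
python3 - <<'E'
from h import *
b=shot('side','s5');c=shot('scene','c5')
s=env.get_state();print(s['time_s'],s['tool_pos'],s['force'],s['width'],s['grip_force'])
d=s['tool_pos']-np.array([.4885,.0346,.0783]);x=d@[.956,-.294,0];print(x,d[2],'off',d@[.294,.956,0],'ang',np.arctan2(.022+d[2],.117-x)-np.arctan2(.022,.117),np.hypot(.022+d[2],.117-x))
cv2.imwrite('pics/s5c.png',cv2.resize(b['color'][130:280,230:370,::-1],None,fx=4,fy=4,interpolation=cv2.INTER_CUBIC))
E
```

```text
16.55 [ 0.60361938 -0.0015264   0.17766416] [-2.78089333 -3.94053334  4.68975995] 0.10185721381180127 36.06316387653351
0.1206752858032433 0.09936415663698227 off -0.0006917408160291755 ang 1.4152062528282763 0.12141979345206237
```

View pics/s5c.png

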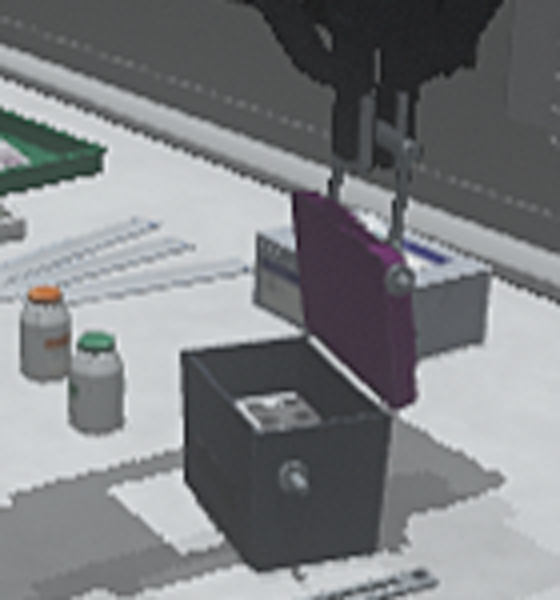

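The lid stands almost upright with the bar in the fingers: bar end at crop (410,150), lid's top right corner at (388,262). Both bottles are upright. I check the angle by projecting the model for several angles.

```bash
python3 - <<'E'
from h import *
B=load('side0');C=load('s5'); yaw=-.30;o=np.array([.5625,.0135,0])
Rz=R.from_euler('z',yaw)
def w(p,t):
    h=np.array([40,0,78]);q=h+R.from_euler('y',t).apply(np.array(p)-h); return o+Rz.apply(q/1000)
cr=lambda im,p,O,s:((np.array(proj(im,p))-O)*s).round(1)
for n,p in(('barR',(-77,-40,100)),('topR_under',(-37,-55,75)),('topL_under',(-37,55,75)),('botR_under',(43,-55,75)),('botR_top',(43,-55,88))):
    print(n,'shut',cr(B,w(p,0),(225,180),5),*[f'{t}:{cr(C,w(p,t),(230,130),4)}' for t in(1.33,1.41,1.49)])
print('boxFR',cr(C,w((-35,-50,0),0),(230,130),4),'topFR',cr(C,w((-35,-50,75),0),(230,130),4),'topFL',cr(C,w((-35,50,75),0),(230,130),4))
E
```

```text
barR shut [213.  229.4] 1.33:[388.7 153.9] 1.41:[408.2 151.7] 1.49:[427.3 151.2]
topR_under shut [330.9 295.5] 1.33:[367.3 263.3] 1.41:[379.8 258.8] 1.49:[392.4 255.3]
topL_under shut [230.1 179.2] 1.33:[272.  188.1] 1.41:[283.2 184.2] 1.49:[294.5 181.3]
botR_under shut [532.1 266.8] 1.33:[395.4 416.1] 1.41:[394.9 415.8] 1.49:[394.4 415.5]
botR_top shut [534.4 234.8] 1.33:[420.5 406.5] 1.41:[420.2 408.2] 1.49:[419.9 409.8]
boxFR [239.7 575.3] topFR [244.8 431.1] topFL [171.1 346.7]
```

```bash
python3 - <<'E'
from h import *
from scipy.optimize import least_squares
P=np.array([[.4881,.0347,.0783],[.5015,.0305,.1176],[.5272,.0224,.1507],[.5634,.0111,.1724],[.6036,-.0015,.1777]])-[.4881,.0347,.0783]
q=np.c_[P@[.9559,-.2937,0],P[:,2]]
for free in(0,1):
    r=least_squares(lambda v:np.hypot(*(q-v[:2]).T)-(v[2] if free else .11905),[.117,-.022,.119])
    c=r.x; a=lambda p:np.arctan2(p[1]-c[1],c[0]-p[0]); print(c,r.fun.round(4),'theta',a(q[-1])-.1859,a(q[-1])-a(q[0]))
# vertical face check: reproject lid corners with small pose fit on s5 (base offset + angle)
C=load('s5');obs={(-77,-40,100):(411,150),(-37,-55,75):(386,262),(-37,55,75):(293,192),(43,-55,75):(390,408)}
def f(v):
    h=np.array([40,0,78]);e=[]
    for p,u in obs.items():
        w=np.array([.5625+v[1],.0135+v[2],v[3]])+R.from_euler('z',-.30).apply((h+R.from_euler('y',v[0]).apply(np.array(p)-h))/1000)
        e+=list((np.array(proj(C,w))-[230,130])*4-u)
    return np.r_[e,np.array(v[1:])/.002*4]
r=least_squares(f,[1.4,0,0,0]);print(r.x,r.fun.round(1))
E
```

```text
[ 0.11745106 -0.01909882  0.119     ] [-0.0001 -0.0003  0.0002  0.0005 -0.0005] theta 1.4151602517933068 1.4398603449907108
[ 0.11618577 -0.01756268  0.11728896] [ 0.0002 -0.0004 -0.      0.0004 -0.0002] theta 1.4263611999028292 1.4622366385615388
[ 1.43699031e+00  3.11097986e-04  4.41789839e-04 -5.88804151e-04] [ 3.4  2.3 -2.2 -3.7 -6.1 -8.1  4.5  8.3  0.6  0.9 -1.2]
```

Emit:
jog_arm:
  rows: "0 0 0 0 -0.0005 0 1;0 0 0 0 -0.001 0 1;0 0 0 0 -0.0015 0 1;0 0 0 0 -0.0015 0 1;0 0 0 0 -0.0015 0 1;0 0 0 0 -0.0015 0 1;0 0 0 0 -0.0015 0 1;0 0 0 0 -0.0015 0 1;0 0 0 0 -0.0015 0 1;0 0 0 0 -0.0015 0 1"

```text
time_s: 17.55
tool_pos: [0.6018, -0.001, 0.1777]
ee_rot: [0.804, 0.594, 0.0, 0.001]
force: [-3.0, -3.6, 4.9]
width: 0.102
grip_force: 36.1
```

```bash
python3 - <<'E'
from h import *
s=env.get_state();print(s['time_s'],s['tool_pos'],s['force'],s['width'],s['grip_force'],abs(s['qd']).max())
d=s['tool_pos']-np.array([.4881,.0347,.0783]);q=d@[.9559,-.2937,0],d[2]
for c in((.11745,-.0191),(.1162,-.0176),(.117,-.022)): print(np.arctan2(q[1]-c[1],c[0]-q[0])-.1859)
E
```

```text
17.55 [ 0.60184798 -0.00097025  0.1776816 ] [-2.96498992 -3.58036897  4.86280157] 0.10224383277819317 36.05563223361969 0.0018449393938504784
1.3997334003741453
1.4106045275359336
1.4030852920027244
```

Every estimate puts the lid at 1.40 to 1.42 rad, it is still, and the grip is firm. I hand in now.

```bash
python3 -c "
from cell import env
print(env.close_job())"
```

```text
the job is handed in; nothing more can be done
None
```

The job is handed in: the bottle stands upright about 75 mm from its twin, and the lid is held still by its bar at about 1.41 rad (my estimate from arm position and camera). No verdict came back after hand-in.

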